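# Level the board in the rework frame and lock it

## Robot

A 6-joint arm with a two-finger parallel gripper is mounted at the origin on the work surface. World frame = base frame: x ahead of the robot, y to its left, z up, the work surface at z = 0. Lengths are in m, angles in degrees, forces in N, time in s.
With the tool pointing down it reaches from about 0.3 to 0.75 m from the base axis. Payload 8.5 kg.
Tool frame: the origin (TCP) lies midway between the tips of the shut fingers; the grasp point (between the pads) lies 19 mm behind it; y points along the fingers, x is the direction in which the jaws open and shut, and the axes are right-handed (so a half turn about y gives the same grasp; the last joint's range is limited). The gripper opens to 85 mm and grips with 20 to 120 N. Pads are 22 mm wide; open, the fingers measure 114 mm over their backs; the gripper's body (76 mm by 85 mm) begins 54 mm behind the grasp point. The pads swing forward as they close: fully open they stand 13 mm farther back than shut.
Start: joints at [59.57, 21.807, 74.336, -0, 83.858, -12.336], TCP at [0.171, 0.523, 0.231] pointing down, gripper open.
Joint ranges: [-178.18, 178.18], [-50.72, 133.34], [12.68, 142.11], [-81.47, 261.47], [9.98, 163.14], [-165.26, 165.26]. Speed limits (degrees/s): [136.94, 136.94, 180, 180, 180, 180].

## Interface

Orientations are given as a 3x3 rotation matrix whose columns are the frame's x, y, z axes.
In Python, from rig import env gives the robot as it stands.
- The arm moves only by the tool carry_out, never from a script. Its argument "plan" is a list of rows, each a list of 3 entries, a list of its own where there are three numbers: the shift along the tool's x, y, z in m, then the turn, a rotation vector about the tool's x, y, z in degrees, then the finger opening in m, from 0 to 0.0854. In form: [[[dx, dy, dz], [ax, ay, az], jaw], ...]. A call has 1 to 8 rows; each row shifts and turns the commanded pose from where the row before left it, along the tool's axes as they then stand; what a row does not reach is not made up. A row lasts 1/8 s, in which the tool goes at most 62.5 mm and 10.7 degrees, less where a joint would pass 70% of its speed; a pose out of reach is approached as far as the arm can. A call is refused whole if a number of a shift passes 0.0625 or a number of a turn 10.7, either way. A call with a gripper value outside its range is refused whole. The fingers move at their own pace and stop on an object; "force" is the grip in N (left out, the last holds). Time passes only in rows, so rows that do not move let the fingers close. It gives the time, the measured TCP pose, the force and the opening at its end, in the units of the state.
- env.observe(): the state, without advancing time (a new reading comes with each control period).
- env.get_image(name): name is "scene" or "top"; returns a dict with "image" (420x560x3 uint8, red, green, blue), "vfov" (degrees; the focal length in pixels is half the picture's height over the tangent of half this angle, whatever the lens; pixels are square), "cx", "cy" (the principal point, pixels), "rvec" (rotation vector, rad) and "tvec" (3), from world to camera coordinates, as OpenCV has them. Camera axes: x right, y down, z forward; pixel columns grow to the right and rows downward; lengths in m; the calibration is good to about 2 mm. A picture is of the moment at which its call begins. There is no depth.
- env.close_job(): hands the job in, once; it reports no verdict.
Trained networks look in a picture, given as the dict that the camera call returned (one of the last four; its "shot" number tells which), for a name from the list of things; names that differ only in an ending like _2 or _b are one class to them, and where a whole thing is asked for, a point or a joint stands for the part that bears it (a point fixed in the world has none). Each returns a list of dicts, best first, with "conf" (0 to 1); they miss things now and then, are a little off and sometimes report something else, mostly with a low value. They report only what shows in the picture. A call takes as long as a camera call.
- env.outline_of(target, picture): "mask" (420x560 bool, what is visible of it) and "pixel" ([row, column] in pixels, amid what is visible of it).
The state is a dict: "time_s": time; "q": joint angles; "qvel": joint speeds; "joint_efforts": joint torques, N m; "position": TCP position; "tool_rot": TCP orientation; "ft_force": force on the tool from outside, world axes, zero at the start; "wrist_torque": the same for the moment, N m; "grip_width": finger opening in m.
Only numpy, scipy, OpenCV 4.12 (cv2) and the standard library are available. Lean on these libraries where they do the work, as an engineer would, in place of code of your own. Each camera call takes 0.05 s, during which the arm holds its last target.

## Task

Turn the circuit board in the rework frame until it lies level, then lock the frame by turning the bar-shaped knob on top of its post clockwise as far as it goes. Level the board first while the lock is still loose, and leave the round knob on the other post alone.

Things in the scene. Friction and masses are not known exactly. Their poses are not given: they have to be found in the camera images.
- frame: Rework frame fixed on the blue mat: a turning cradle between two aluminium posts. Origin: centre of its underside, on the mat. z up; y is the long axis; the cradle turns about a line along y, 110 mm above the origin. Posts at y = +135 and -135 mm, 36 mm (x) by 26 mm (y), tops at 125 mm; on each a 6 mm high, 36 mm wide steel disc and a black knob. Feet 150 mm along x.
- cradle (a joint): Angle of the cradle about the frame's y axis, rad; 0 = level. Starts at 0.36 to 0.68: the long bar on the frame's -x (robot) side is raised. Cradle 122 x 224 mm, 10 mm thick; long bars 12 mm wide, centre lines 55 mm from the axis, tops 115 mm above the frame's origin when level; board face 3 mm below them. Friction only (3 N at the bar): stays where left, no stop at level.
- lock_grip (a point): Grip point of the lock knob, on its upright axis, 159 mm above the frame's origin, on top of one of the two posts (which one varies). The knob is a black upright bar 44 mm long, 14 mm thick, its top 10 mm above this point; a round skirt (34 mm wide) below the bar has its top 20 mm below this point. x points along the bar and turns with it, z up.
- lock_knob (a joint): Turn of the lock knob, rad: grows clockwise seen from above. Starts loose at 0 to 0.2 (bar about along the frame's x, across the frame); locked against a stop at 1.3. Light friction (0.04 N m), stays where left, does not move up or down.
- clamp_knob (a joint): Turn of the round ribbed black knob (38 mm wide, 22 mm high) on the other post, rad; 0 at the start. It clamps the board; leave it alone.

How it is judged:
By the outcome, as a careful person would: the job done as asked, in the order asked, and still so for the second after the job is handed in, with the robot touching nothing.
It also fails if it takes over 45 s, if anything falls off the work surface, if the arm or the gripper's body presses on something with over 40 N, if the wrist force passes 120 N, or if a joint passes its speed limit or range.

## Working session

There is one attempt and no reset: what is moved stays moved. The work goes in short steps, Python scripts to look and compute and a tool call to move; the robot and the scene stay as the last step left them, time stands still between calls to the robot, and variables do not carry over. Pictures are saved under pics/ and viewed, and the job is handed in when it is done.

Besides the shell and the picture viewer there is one more tool, called as name(argument=value, ...) on one line, values as JSON. carry_out: Moves the arm, as the interface text tells. Its arguments: {"type":"object","properties":{"plan":{"type":"array","items":{"type":"array"}},"force":{"type":"number"}},"required":["plan"]}

```bash
mkdir -p pics
cat > h.py <<'E'
import numpy as np, cv2
from rig import env
def shot(n,tag):
    p=env.get_image(n); cv2.imwrite(f'pics/{tag}.png',cv2.cvtColor(p['image'],cv2.COLOR_RGB2BGR)); return p
def KRt(p):
    f=210/np.tan(np.radians(p['vfov'])/2)
    K=np.array([[f,0,p['cx']],[0,f,p['cy']],[0,0,1.]])
    return K,cv2.Rodrigues(np.array(p['rvec'],float))[0],np.array(p['tvec'],float).reshape(3)
def proj(p,X):
    K,R,t=KRt(p); X=np.atleast_2d(X); c=(X@R.T+t)@K.T; return c[:,:2]/c[:,2:]
def ray(p,uv):
    K,R,t=KRt(p); d=R.T@np.linalg.solve(K,[uv[0],uv[1],1]); return -R.T@t,d/np.linalg.norm(d)
def atz(p,uv,z):
    o,d=ray(p,uv); return o+d*(z-o[2])/d[2]
def tri(ps,uvs):
    A=np.zeros((3,3));b=np.zeros(3)
    for p,u in zip(ps,uvs):
        o,d=ray(p,u);M=np.eye(3)-np.outer(d,d);A+=M;b+=M@o
    return np.linalg.solve(A,b)
E
python3 - <<'E'
from h import *
for n in ['scene','top']:
    p=shot(n,n+'0'); K,R,t=KRt(p); print(n,K[0,0],'campos',-R.T@t,'axis',R[2])
    print({k:v for k,v in p.items() if k!='image'})
    for o in ['frame','cradle','lock_grip','lock_knob','clamp_knob']:
        for d in env.outline_of(o,p)[:3]: print(o,d['conf'],d['pixel'],d['mask'].sum())
print(env.observe())
E
```

```text
scene 466.01990841174904 campos [0.98880321 0.1145442  0.72324152] axis [-0.57823857 -0.09532537 -0.81027972]
{'vfov': 48.5149905092173, 'cx': 282.510409496167, 'cy': 215.48431104115275, 'rvec': array([ 1.74633792,  2.01208065, -0.66376608]), 'tvec': array([ 0.03932947, -0.38275071,  1.16871106]), 'shot': 1}
frame 0.56 [228.1, 274.3] 14234
cradle 0.73 [218.0, 275.8] 10668
lock_grip 0.76 [199.6, 362.7] 490
lock_knob 0.63 [203.7, 361.5] 493
clamp_knob 0.75 [215.2, 187.7] 623
top 520.6527909026298 campos [0.49393981 0.04164653 1.02702198] axis [ 0.08905797  0.00352998 -0.99602019]
{'vfov': 43.93236485560708, 'cx': 285.9159519871348, 'cy': 213.1856408866453, 'rvec': array([ 2.16549271, -2.18235078,  0.09275994]), 'tvec': array([0.04971677, 0.58306703, 0.97879834]), 'shot': 2}
frame 0.59 [222.9, 289.5] 9730
cradle 0.61 [223.9, 292.6] 7750
cradle 0.47 [205.5, 370.3] 459
lock_grip 0.92 [236.0, 214.6] 379
lock_knob 0.67 [237.5, 217.8] 355
clamp_knob 0.56 [206.4, 370.5] 473
{'time_s': 0.6, 'q': array([ 5.95715796e+01,  2.18065163e+01,  7.43362195e+01, -8.48714193e-04,
        8.38591551e+01, -1.23354530e+01]), 'qvel': array([-0.09022294, -0.0091461 , -0.01302855,  0.02157311, -0.0580621 ,
        0.00626529]), 'joint_efforts': array([-1.88565580e-03, -4.48153961e+01, -2.31402093e+01, -3.21312591e-04,
        5.74812366e-04, -3.25300414e-05]), 'position': array([0.17079611, 0.52277869, 0.23132083]), 'tool_rot': array([[ 3.10558253e-01, -4.01532650e-06, -9.50554350e-01],
       [ 9.50554349e-01, -3.59161051e-05,  3.10558253e-01],
       [-3.53872027e-05, -9.99999999e-01, -7.33725678e-06]]), 'ft_force': array([-0.59346059,  0.37173845, -0.11955269]), 'wrist_torque': array([-0.01616076,  0.07617881, -0.00713843]), 'grip_width': 0.08544455997187052}
```

View pics/scene0.png

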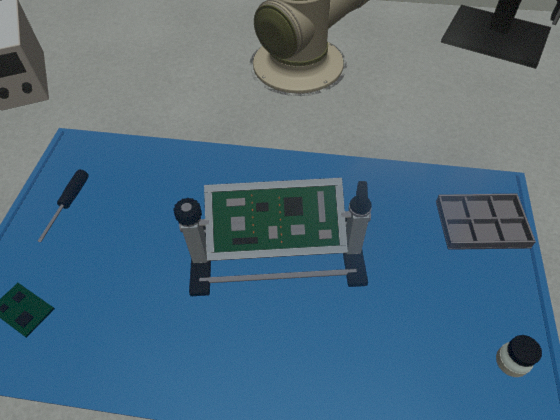

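View pics/top0.png

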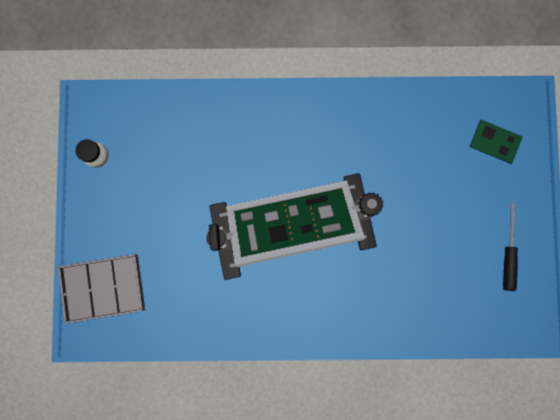

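Run:
```python
from h import *
a=cv2.imread('pics/top0.png')[165:290,195:395]; cv2.imwrite('pics/topc.png',cv2.resize(a,None,fx=4,fy=4,interpolation=cv2.INTER_CUBIC))
a=cv2.imread('pics/scene0.png')[165:305,170:385]; cv2.imwrite('pics/scenec.png',cv2.resize(a,None,fx=3.7,fy=3.7,interpolation=cv2.INTER_CUBIC))
```

```text
(no output)
```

View pics/topc.png

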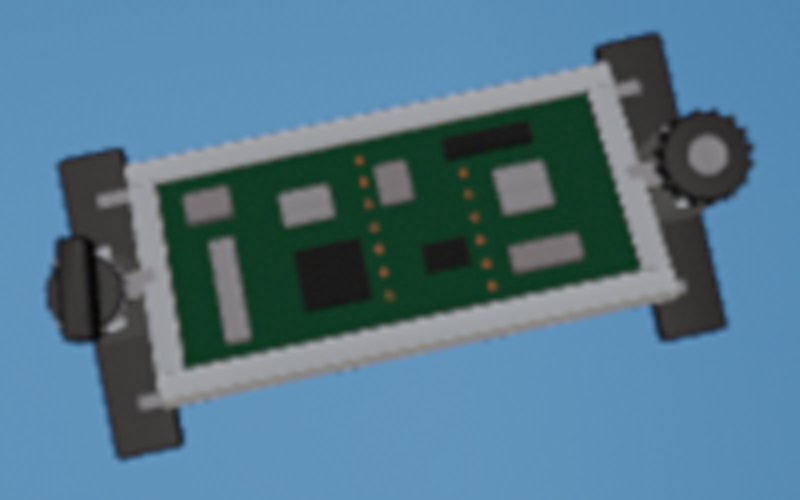

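View pics/scenec.png

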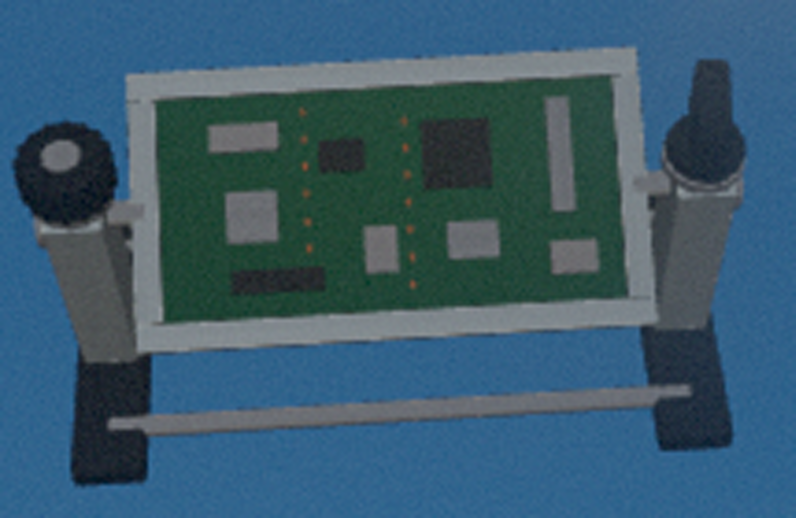

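```bash
cat > fit.py <<'E'
from h import *
from scipy.optimize import least_squares
ps=env.get_image('scene'),env.get_image('top')
S=lambda x,y:(x/3.7+170-.36,y/3.7+165-.36)
T=lambda x,y:(x/4+195-.37,y/4+165-.37)
c=lambda x,y,z=.005:('c',x,y,z); f=lambda x,y,z:('f',x,y,z)
obs=[(0,c(-.061,-.112),S(127,75)),(0,c(-.061,.112),S(636,48)),(0,c(.061,-.112),S(138,349)),(0,c(.061,.112),S(655,322)),
(1,c(.061,.112),T(126,168)),(1,c(.061,-.112),T(608,66)),(1,c(-.061,-.112),T(676,283)),(1,c(-.061,.112),T(164,391)),
(0,f(0,-.135,.153),S(60,155)),(1,f(0,-.135,.153),T(708,154))]
def W(v,q):
    k,x,y,z=q; p=np.array([x,y,z])
    if k=='c':
        C,s=np.cos(v[4]),np.sin(v[4]); p=np.array([C*x+s*z,y,-s*x+C*z+.110])
    C,s=np.cos(v[3]),np.sin(v[3]); return np.array([C*p[0]-s*p[1],s*p[0]+C*p[1],p[2]])+v[:3]
def r(v): return np.concatenate([proj(ps[i],W(v,q))[0]-uv for i,q,uv in obs])
if __name__=='__main__':
    s=least_squares(r,[.48,.02,0,.2,.5],loss='soft_l1'); print(s.x); print(r(s.x).reshape(-1,2).round(1))
    # knob measurements: bar top ends
    a=tri(ps,[S(60,155),T(708,154)]); print('clamp top',a)
    print('lock expected',W(s.x,f(0,.135,.159)), 'clamp exp',W(s.x,f(0,-.135,.153)))
    k=[env.outline_of('lock_grip',p)[0] for p in ps]; print('lock tri',tri(ps,[d['pixel'][::-1] for d in k]))
    for d,p in zip(k,ps):
        m=np.argwhere(d['mask'])[:,::-1]; print(cv2.minAreaRect(m.astype(np.float32)))
    for i in (0,1):
        im=cv2.cvtColor(ps[i]['image'],cv2.COLOR_RGB2BGR); v=s.x
        def L(q1,q2,col):
            A,B=[tuple(int(round(t*64)) for t in proj(ps[i],W(v,q))[0]*4+1.5) for q in(q1,q2)]; cv2.line(big,A,B,col,1,cv2.LINE_AA,6)
        big=cv2.resize(im,None,fx=4,fy=4,interpolation=cv2.INTER_CUBIC)
        for z in(.005,-.005):
            P=[c(-.061,-.112,z),c(-.061,.112,z),c(.061,.112,z),c(.061,-.112,z)]
            for j in range(4): L(P[j],P[(j+1)%4],(0,0,255))
        for y in(.135,-.135):
            P=[f(-.018,y-.013,.125),f(-.018,y+.013,.125),f(.018,y+.013,.125),f(.018,y-.013,.125)]
            for j in range(4): L(P[j],P[(j+1)%4],(0,255,255))
            L(f(-.075,y,0.0),f(.075,y,0.0),(255,0,255))
        for al in(0,.2):
            u=np.array([np.cos(al),-np.sin(al)])*.022
            L(f(u[0],.135+u[1],.169),f(-u[0],.135-u[1],.169),(0,255,0))
        cr=big[4*160:4*305,4*170:4*395] 
        cv2.imwrite(f'pics/ov{i}.png',cv2.resize(cr,(800,int(800*cr.shape[0]/cr.shape[1]))))
E
python3 fit.py
```

```text
[0.56003517 0.03179379 0.00184353 0.20286023 0.54146391]
[[-0.4 -0.7]
 [ 0.7 -0.6]
 [-0.2  1.4]
 [ 0.7  0.8]
 [ 0.6 -0.1]
 [ 0.3 -0.1]
 [ 1.  -0. ]
 [-0.9  0.8]
 [ 0.5  0.4]
 [ 0.4  0.3]]
clamp top [ 0.58775803 -0.10005632  0.15673239]
lock expected [0.53283649 0.16402552 0.16084353] clamp exp [ 0.58723386 -0.10043795  0.15484353]
lock tri [0.53499215 0.16452844 0.15202575]
((360.0, 197.5), (33.0, 20.0), 90.0)
((215.5, 237.0), (26.0, 19.0), 90.0)
```

View pics/ov0.png

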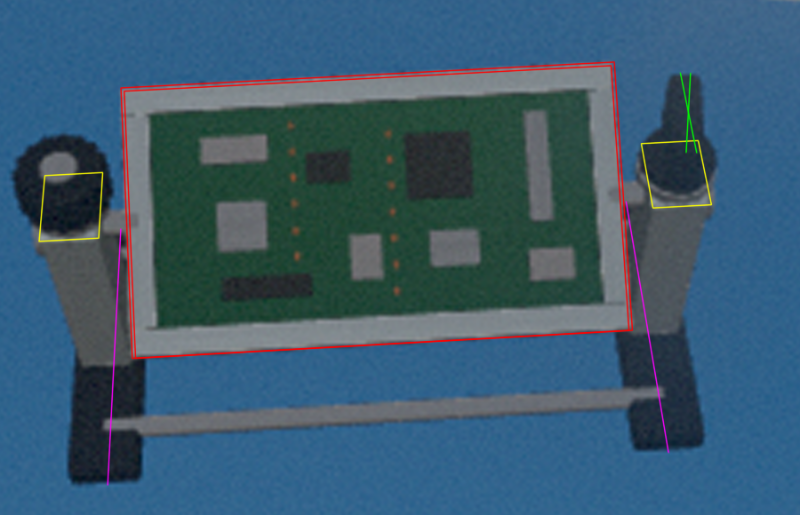

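View pics/ov1.png

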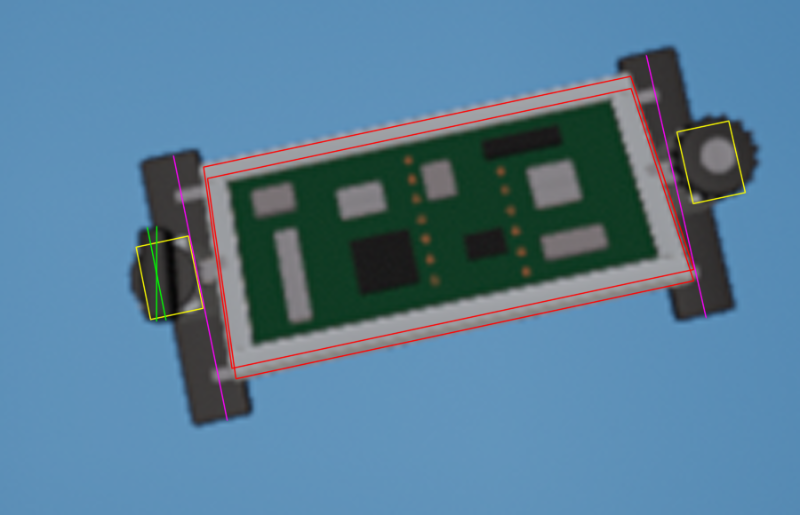

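```bash
cat > plan.py <<'E'
from h import *
import sys,json
# usage: plan.py x y z psi n jaw
x,y,z,psi,n,jaw=map(float,sys.argv[1:7]); n=int(n)
s=env.observe(); R=np.array(s['tool_rot']); p=np.array(s['position'])
p0=np.degrees(np.arctan2(R[1,0],R[0,0])); T=np.array([x,y,z]); rows=[]
print('t',s['time_s'],p.round(4),'psi',p0.round(2),'tilt',R[:,1].round(4),s['ft_force'].round(2),s['grip_width'])
cur=p.copy();a=p0
for i in range(n):
    da=round(-((psi-a)/(n-i)),2)
    d=(T-cur)/(n-i); c,q=np.cos(np.radians(a)),np.sin(np.radians(a))
    Rt=np.array([[c,0,-q],[q,0,c],[0,-1,0]]); t=np.round(Rt.T@d,4)
    rows.append([t.tolist(),[0,da,0],jaw]); cur=cur+Rt@t; a-=da
print(json.dumps(rows)); print('end',cur,a)
E
python3 plan.py .506 .021 .231 101.6 12 0
```

```text
t 0.8 [0.1708 0.5228 0.2314] psi 71.91 tilt [ 0.e+00  1.e-04 -1.e+00] [-0.84  0.74 -0.44] 0.085474338748172
[[[-0.0311, 0.0, -0.0395], [0, -2.47, 0], 0.0], [[-0.0327, 0.0, -0.0382], [0, -2.47, 0], 0.0], [[-0.0344, 0.0, -0.0367], [0, -2.48, 0], 0.0], [[-0.0359, 0.0, -0.0352], [0, -2.47, 0], 0.0], [[-0.0374, 0.0, -0.0336], [0, -2.48, 0], 0.0], [[-0.0388, 0.0001, -0.032], [0, -2.47, 0], 0.0], [[-0.0402, 0.0, -0.0303], [0, -2.48, 0], 0.0], [[-0.0414, 0.0001, -0.0285], [0, -2.47, 0], 0.0], [[-0.0426, 0.0, -0.0267], [0, -2.48, 0], 0.0], [[-0.0438, 0.0001, -0.0248], [0, -2.47, 0], 0.0], [[-0.0448, 0.0, -0.0229], [0, -2.48, 0], 0.0], [[-0.0457, 0.0001, -0.0209], [0, -2.47, 0], 0.0]]
end [0.50600962 0.02096638 0.23095507] 101.59526668001226
```

carry_out(plan=[[[-0.031,0,-0.0395],[0,-2.5,0],0],[[-0.033,0,-0.038],[0,-2.5,0],0],[[-0.0345,0,-0.0365],[0,-2.5,0],0],[[-0.036,0,-0.035],[0,-2.5,0],0],[[-0.0375,0,-0.0335],[0,-2.5,0],0],[[-0.039,0,-0.032],[0,-2.5,0],0],[[-0.04,0,-0.03],[0,-2.5,0],0],[[-0.0415,0,-0.0285],[0,-2.5,0],0]])

```text
time_s: 1.8
position: [0.3945, 0.1867, 0.2315]
tool_rot: [[-0.035, 0.001, -0.999], [0.999, 0.0, -0.035], [0.0, -1.0, -0.001]]
ft_force: [0.4, 0.9, 0.0]
grip_width: -0.0001
```

```bash
python3 plan.py .506 .021 .231 101.6 4 0
```

```text
t 1.8 [0.3945 0.1867 0.2315] psi 91.98 tilt [ 6.e-04  2.e-04 -1.e+00] [0.42 0.92 0.01] -0.00010761034330735257
[[[-0.0424, 0.0001, -0.0264], [0, -2.4, 0], 0.0], [[-0.0434, 0.0001, -0.0246], [0, -2.41, 0], 0.0], [[-0.0445, 0.0002, -0.0228], [0, -2.4, 0], 0.0], [[-0.0453, 0.0001, -0.0209], [0, -2.41, 0], 0.0]]
end [0.5060043  0.0210173  0.23104938] 101.60390543767387
```

carry_out(plan=[[[-0.0425,0,-0.0265],[0,-2.4,0],0],[[-0.0435,0,-0.0245],[0,-2.4,0],0],[[-0.0445,0,-0.023],[0,-2.4,0],0],[[-0.045,0,-0.021],[0,-2.4,0],0],[[0,0.03,0],[0,0,0],0],[[0,0.03,0],[0,0,0],0],[[0,0.01,0],[0,0,0],0],[[0,0,0],[0,0,0],0]])

```text
time_s: 2.8
position: [0.5054, 0.0225, 0.1615]
tool_rot: [[-0.2, -0.0, -0.98], [0.98, 0.0, -0.2], [0.0, -1.0, 0.0]]
ft_force: [-0.4, -0.1, 0.3]
grip_width: -0.0
```

```bash
python3 plan.py .506 .021 .16 101.6 1 0
python3 - <<'E'
from h import *
p=shot('scene','s1');
a=p['image'][140:320,170:390];cv2.imwrite('pics/s1.png',cv2.resize(a[:,:,::-1],None,fx=3.3,fy=3.3))
E
```

```text
t 2.8 [0.5054 0.0225 0.1615] psi 101.52 tilt [-2.e-04  1.e-04 -1.e+00] [-0.37 -0.09  0.34] -4.6991361804614823e-05
[[[-0.0016, 0.0015, -0.0003], [0, -0.08, 0], 0.0]]
end [0.50597483 0.02104087 0.16002709] 101.59722747186301
```

View pics/s1.png

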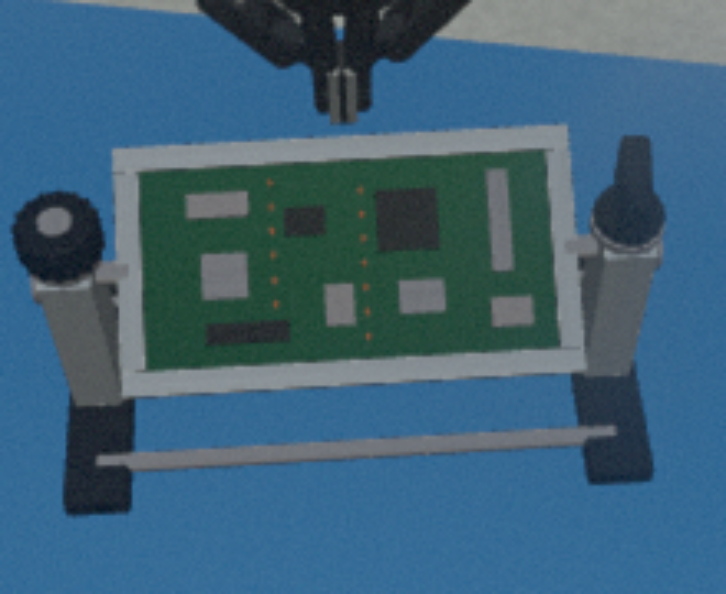

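carry_out(plan=[[[0,0.008,-0.002],[0,0,0],0],[[0,0.008,0],[0,0,0],0],[[0,0.008,0],[0,0,0],0],[[0,0.006,0],[0,0,0],0],[[0,0.006,0],[0,0,0],0],[[0,0.005,0],[0,0,0],0],[[0,0.002,0],[0,0,0],0],[[0,0,0],[0,0,0],0]])

```text
time_s: 3.85
position: [0.5075, 0.0229, 0.1182]
tool_rot: [[-0.199, 0.001, -0.98], [0.98, 0.0, -0.199], [0.0, -1.0, -0.001]]
ft_force: [0.5, -0.5, 0.7]
grip_width: 0.0001
```

```bash
cat > look.py <<'E'
from h import *
import sys
t=sys.argv[1]
s=env.observe();print(s['time_s'],s['position'].round(4),s['ft_force'].round(2))
for n,(a,b,c,d) in dict(scene=(140,320,170,390),top=(165,290,195,395)).items():
    p=env.get_image(n);f=800/(d-c) if n=='top' else 3.3
    cv2.imwrite(f'pics/{t}_{n}.png',cv2.resize(p['image'][a:b,c:d,::-1],None,fx=f,fy=f,interpolation=cv2.INTER_CUBIC))
E
python3 look.py b
```

```text
3.85 [0.5075 0.0229 0.1182] [ 0.52 -0.52  0.7 ]
```

View pics/b_scene.png

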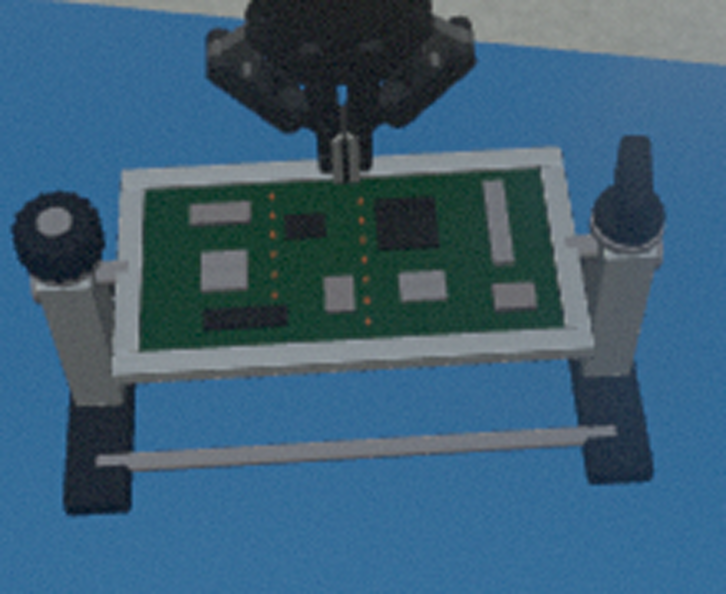

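View pics/b_top.png

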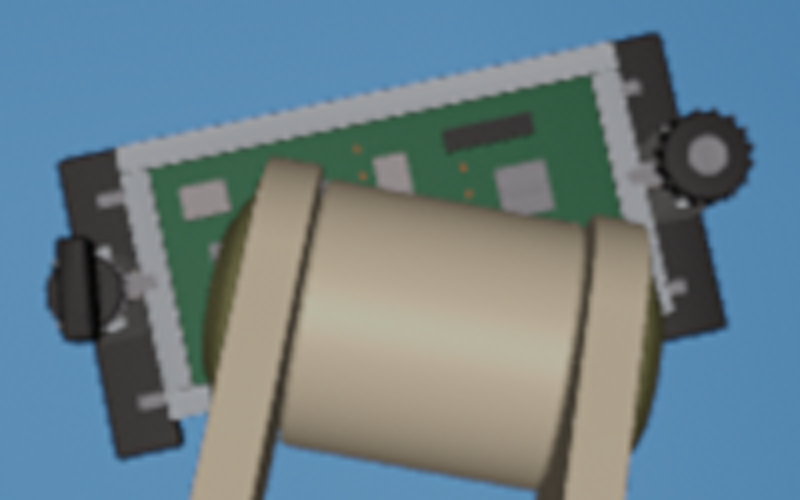

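carry_out(plan=[[[0,-0.02,0],[0,0,0],0],[[0,0,-0.037],[0,0,0],0],[[0,0,-0.037],[0,0,0],0],[[0,0,-0.036],[0,0,0],0],[[0,0,0],[0,0,0],0],[[0,0.01,0],[0,0,0],0],[[0,0.004,0],[0,0,0],0],[[0,0,0],[0,0,0],0]])

```text
time_s: 4.95
position: [0.6144, 0.0447, 0.124]
tool_rot: [[-0.199, -0.001, -0.98], [0.98, 0.0, -0.199], [0.0, -1.0, 0.001]]
ft_force: [-0.3, 0.3, 0.5]
grip_width: -0.0002
```

```bash
python3 look.py c
python3 - <<'E'
from h import *
s=env.observe();d=s['position'][:2]-[.56,.0318];y=.203
print('local',np.cos(y)*d[0]+np.sin(y)*d[1],-np.sin(y)*d[0]+np.cos(y)*d[1])
E
```

```text
4.95 [0.6144 0.0447 0.124 ] [-0.27  0.29  0.45]
local 0.05634136196164181 0.0015974497085165067
```

View pics/c_scene.png

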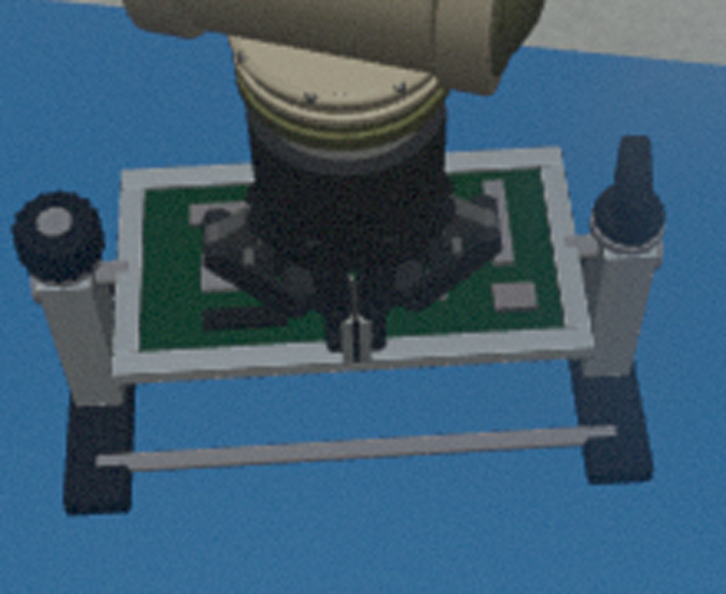

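carry_out(plan=[[[0,0.004,0],[0,0,0],0],[[0,0,0],[0,0,0],0]])

```text
time_s: 5.3
position: [0.6148, 0.0448, 0.12]
tool_rot: [[-0.199, -0.001, -0.98], [0.98, 0.0, -0.199], [0.0, -1.0, 0.001]]
ft_force: [-0.4, 0.1, -0.5]
grip_width: 0.0001
```

carry_out(plan=[[[0,0.001,0],[0,0,0],0],[[0,0,0],[0,0,0],0]])

```text
time_s: 5.55
position: [0.615, 0.0448, 0.1193]
tool_rot: [[-0.2, 0.0, -0.98], [0.98, -0.0, -0.2], [-0.0, -1.0, -0.0]]
ft_force: [-0.3, -0.4, -0.5]
grip_width: -0.0002
```

carry_out(plan=[[[0,0.001,0],[0,0,0],0],[[0,0,0],[0,0,0],0]])

```text
time_s: 5.8
position: [0.615, 0.0448, 0.1183]
tool_rot: [[-0.199, 0.0, -0.98], [0.98, -0.0, -0.199], [-0.0, -1.0, -0.0]]
ft_force: [0.1, 0.1, -0.5]
grip_width: 0.0001
```

carry_out(plan=[[[0,0.0005,0],[0,0,0],0],[[0,0,0],[0,0,0],0]])

```text
time_s: 6.05
position: [0.6151, 0.0448, 0.118]
tool_rot: [[-0.199, 0.0, -0.98], [0.98, -0.0, -0.199], [-0.0, -1.0, -0.0]]
ft_force: [-1.2, 0.1, 2.8]
grip_width: -0.0004
```

carry_out(plan=[[[0,-0.03,0],[0,0,0],0.0],[[0,-0.05,0],[0,0,0],0.04],[[0,-0.03,0.03],[0,0,0],0.06],[[0,0,0.05],[0,2,0],0.06],[[0.04,0,0],[0,2,0],0.06],[[0.05,0,0],[0,2,0],0.06],[[0,0,0],[0,2,0],0.06]])

```text
time_s: 6.92
position: [0.5227, 0.1203, 0.2279]
tool_rot: [[-0.064, -0.0, -0.998], [0.998, 0.0, -0.064], [0.0, -1.0, 0.0]]
ft_force: [-0.6, -0.5, 0.0]
grip_width: 0.0597
```

```bash
python3 look.py d
python3 - <<'E'
from h import *
p=env.get_image('top')
T=lambda x,y:(x/4+195-.37,y/4+165-.37)
for a,b in [((57,240),(63,338)),((83,238),(88,338))]:
    A,B=atz(p,T(*a),.17),atz(p,T(*b),.17); d=A-B; print(A,B,np.degrees(np.arctan2(d[1],d[0])),np.hypot(*d[:2]))
print(np.degrees(.203))
E
python3 plan.py .534 .164 .235 92 3 .06
```

```text
6.925 [0.5227 0.1203 0.2279] [-0.6  -0.51  0.04]
[0.5526166  0.17196634 0.17      ] [0.51224724 0.16927308 0.17      ] 3.816856891463519 0.04045910157382053
[0.55335929 0.1612364  0.17      ] [0.5121686  0.15899566 0.17      ] 3.113774606000053 0.041251598154957644
11.631043241155712
t 7.075 [0.5236 0.1173 0.2277] psi 93.51 tilt [-1.e-04 -3.e-04 -1.e+00] [-0.23  0.97 -0.51] 0.05998971100934503
[[[0.0153, -0.0024, -0.0044], [0, 0.5, 0], 0.06], [[0.0154, -0.0025, -0.0043], [0, 0.51, 0], 0.06], [[0.0154, -0.0024, -0.0041], [0, 0.5, 0], 0.06]]
end [0.53400641 0.16404074 0.23499487] 92.00325458977566
```

View pics/d_scene.png

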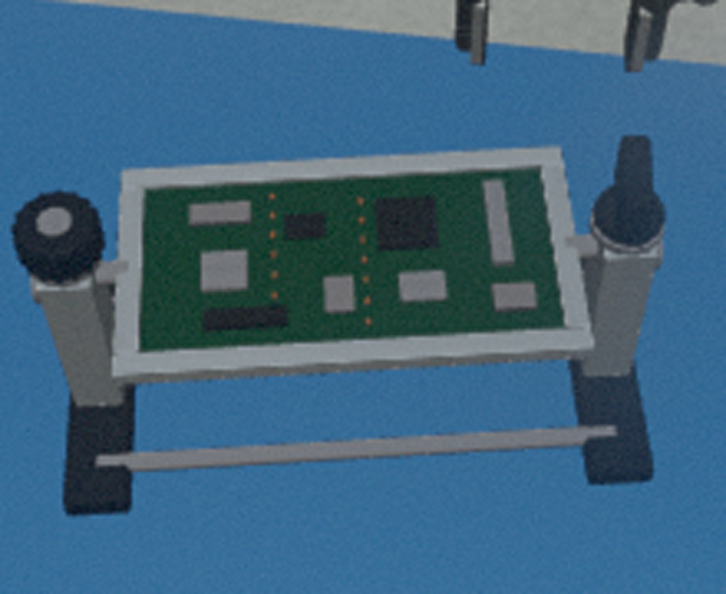

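View pics/d_top.png

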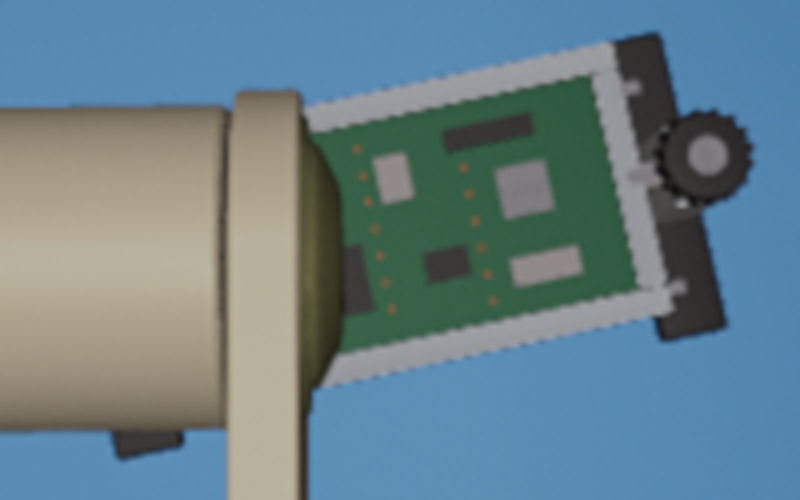

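```bash
python3 - <<'E'
import fit; from fit import *
S=lambda x,y:(x/3.3+170-.35,y/3.3+140-.35); T=fit.T
o=[(0,c(-.061,-.112),S(122,171)),(0,c(-.061,.112),S(559,148)),(0,c(.061,-.112),S(113,364)),(0,c(.061,.112),S(592,335)),(1,c(.061,-.112),T(613,42)),(1,c(-.061,-.112),T(671,303))]
base=[0.56003517,0.03179379,0.00184353,0.20286023]
g=lambda th:np.concatenate([proj(ps[i],W(base+[th[0]],q))[0]-uv for i,q,uv in o])
s=least_squares(g,[0.]);print(s.x,g(s.x).reshape(-1,2).round(1))
E
python3 plan.py .533 .1645 .19 93.5 3 .05
```

```text
[-0.08785408] [[ 0.4  1.3]
 [ 0.4  1.2]
 [-0.9  1. ]
 [ 1.3  1.6]
 [ 0.8 -0.4]
 [ 0.7  2.4]]
t 7.175 [0.5238 0.1169 0.2277] psi 93.46 tilt [-1.e-04 -2.e-04 -1.e+00] [ 0.16 -0.06  0.14] 0.06054296780422051
[[[0.0156, 0.0126, -0.004], [0, -0.01, 0], 0.05], [[0.0157, 0.0125, -0.0041], [0, -0.01, 0], 0.05], [[0.0156, 0.0126, -0.004], [0, -0.02, 0], 0.05]]
end [0.53299696 0.16447901 0.18999525] 93.50226235493069
```

```bash
cat > f2.py <<'E'
import fit; from fit import *
S=lambda x,y:(x/3.3+170-.35,y/3.3+140-.35); T=fit.T
o=[(0,c(-.061,-.112),S(122,171)),(0,c(-.061,.112),S(559,148)),(0,c(.061,-.112),S(113,364)),(0,c(.061,.112),S(592,335)),(1,c(.061,-.112),T(613,42)),(1,c(-.061,-.112),T(671,303))]
def g(v):
    # v: pose4, th1, th2, scene offset uv, top offset uv
    r=[]
    off=[v[6:8],v[8:10]]
    for L,th in((obs,v[4]),(o,v[5])):
        r+=[proj(ps[i],W(list(v[:4])+[th],q))[0]-uv+off[i] for i,q,uv in L]
    return np.concatenate(r+[np.array(v[6:])*.7])
s=least_squares(g,[.56,.03,0,.2,.5,0,0,0,0,0],loss='soft_l1');print(s.x.round(4));print(g(s.x)[:-4].reshape(-1,2).round(1))
J=s.jac;print(np.sqrt(np.diag(np.linalg.inv(J.T@J)))[:6].round(4))
for i,(a,b,e,d) in enumerate([(140,320,170,390),(165,290,195,395)]):
    im=ps[i]['image'][a:b,e:d,::-1]; k=800/(d-e)
    for th,col in((0,(0,0,255)),(-.088,(0,255,255))):
        big=cv2.resize(im,None,fx=k,fy=k,interpolation=cv2.INTER_CUBIC)
        for z in(.005,-.005):
          for hx,hy in((.061,.112),(.049,.10)):
            P=[proj(ps[i],W(list(s.x[:4])+[th],c(x*hx,y*hy,z)))[0]+s.x[6+2*i:8+2*i] for x,y in((1,1),(1,-1),(-1,-1),(-1,1))]
            P=(np.array(P)-[e,a]+.5)*k-.5
            if z<0 and hx<.06: continue
            cv2.polylines(big,[np.round(P*16).astype(int)],True,col,1,cv2.LINE_AA,4)
        cv2.imwrite(f'pics/e{i}_{int(-th*1000)}.png',big)
E
python3 f2.py
```

```text
[ 0.5583  0.0313 -0.0023  0.2042  0.5393 -0.0799 -0.2306 -1.3291 -0.5434
 -1.3469]
[[-0.4 -1.1]
 [-0.  -1.2]
 [-0.1  0.5]
 [ 0.  -0.2]
 [ 0.6 -0.2]
 [-0.3 -0.3]
 [ 0.5 -0.3]
 [-0.8  0.6]
 [ 0.8 -0.1]
 [-0.2  0.2]
 [ 0.4  0.5]
 [-0.3  0.4]
 [-0.7  0.4]
 [ 0.5  0.8]
 [ 0.1 -0.4]
 [ 0.2  2. ]]
[0.0027 0.0019 0.0033 0.0044 0.0266 0.0245]
```

```bash
python3 -c "
import cv2,numpy as np
a=cv2.imread('pics/e0_0.png');b=cv2.imread('pics/e0_88.png');a=a[80:400,80:700];b=b[80:400,80:700]
cv2.imwrite('pics/e.png',cv2.resize(np.vstack([a,b]),None,fx=.93,fy=.93))"
```

```text
(no output)
```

View pics/e.png

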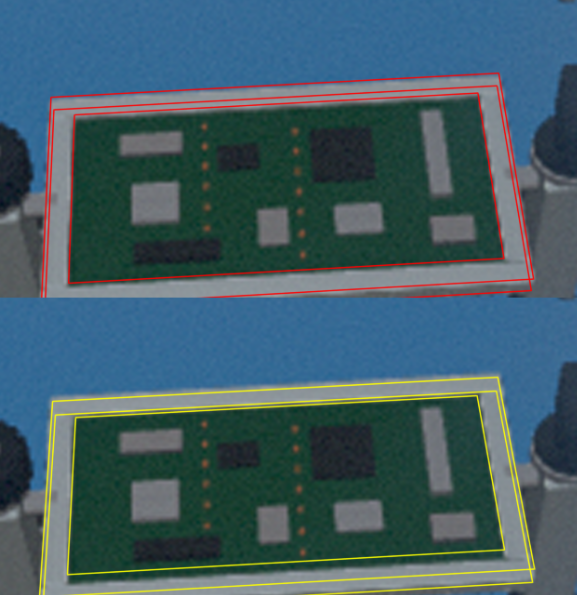

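View pics/e1_0.png

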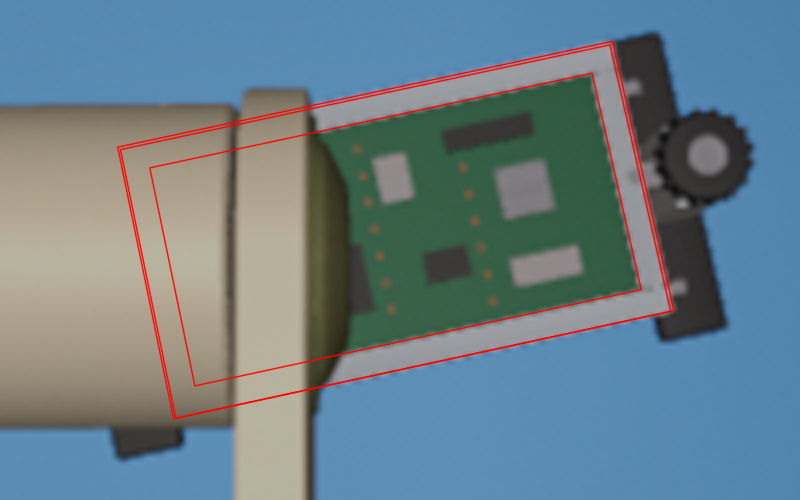

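View pics/e1_88.png

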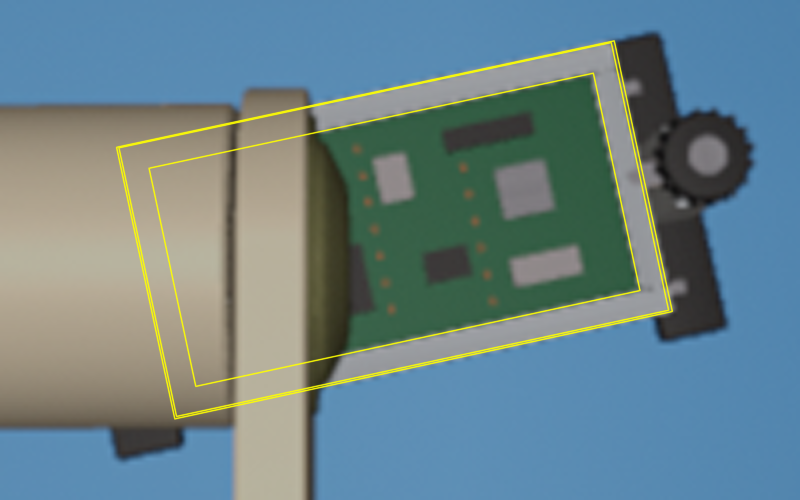

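```bash
python3 plan.py .5048 .022 .20 101.6 3 0
```

```text
t 7.275 [0.5237 0.117  0.2277] psi 93.45 tilt [-1.e-04 -1.e-04 -1.e+00] [ 0.25 -0.13 -0.34] 0.0600467020743708
[[[-0.0312, 0.0092, 0.0082], [0, -2.72, 0], 0.0], [[-0.0308, 0.0093, 0.0097], [0, -2.72, 0], 0.0], [[-0.0303, 0.0092, 0.0111], [0, -2.71, 0], 0.0]]
end [0.504813   0.02204621 0.20000029] 101.59565423559141
```

carry_out(plan=[[[-0.031,0.009,0.008],[0,-2.7,0],0],[[-0.031,0.009,0.0095],[0,-2.7,0],0],[[-0.0305,0.009,0.011],[0,-2.7,0],0],[[0,0.03,0],[0,0,0],0],[[0,0.03,0],[0,0,0],0],[[0,0.015,0],[0,0,0],0],[[0,0.003,0],[0,0,0],0],[[0,0,0],[0,0,0],0]])

```text
time_s: 8.28
position: [0.5055, 0.0225, 0.1232]
tool_rot: [[-0.201, 0.001, -0.98], [0.98, -0.0, -0.201], [-0.0, -1.0, -0.001]]
ft_force: [-0.2, -0.5, -0.1]
grip_width: 0.0001
```

carry_out(plan=[[[0,0.0035,0],[0,0,0],0],[[0,0,0],[0,0,0],0]])

```text
time_s: 8.52
position: [0.5052, 0.0228, 0.1195]
tool_rot: [[-0.201, 0.0, -0.98], [0.98, -0.0, -0.201], [-0.0, -1.0, -0.0]]
ft_force: [-0.7, -0.8, 0.4]
grip_width: 0.0002
```

carry_out(plan=[[[0,0.001,0],[0,0,0],0],[[0,0,0],[0,0,0],0]])

```text
time_s: 8.78
position: [0.5052, 0.0228, 0.1184]
tool_rot: [[-0.201, 0.0, -0.98], [0.98, -0.0, -0.201], [-0.0, -1.0, -0.0]]
ft_force: [-0.7, 0.0, 0.6]
grip_width: 0.0001
```

carry_out(plan=[[[0,0.0005,0],[0,0,0],0],[[0,0,0],[0,0,0],0]])

```text
time_s: 9.02
position: [0.5052, 0.0228, 0.1179]
tool_rot: [[-0.201, 0.0, -0.98], [0.98, -0.0, -0.201], [-0.0, -1.0, -0.0]]
ft_force: [-0.4, 0.0, 2.9]
grip_width: 0.0002
```

carry_out(plan=[[[0,0.0005,0],[0,0,0],0],[[0,0,0],[0,0,0],0]])

```text
time_s: 9.28
position: [0.5052, 0.0228, 0.1174]
tool_rot: [[-0.201, 0.0, -0.98], [0.98, -0.0, -0.201], [-0.0, -1.0, -0.0]]
ft_force: [-1.3, 0.3, 2.4]
grip_width: 0.0001
```

carry_out(plan=[[[0,-0.0226,0],[0,0,0],0],[[0,0,-0.037],[0,0,0],0],[[0,0,-0.037],[0,0,0],0],[[0,0,-0.037],[0,0,0],0],[[0,0,0],[0,0,0],0],[[0,0.015,0],[0,0,0],0],[[0,0.005,0],[0,0,0],0],[[0,0,0],[0,0,0],0]])

```text
time_s: 10.28
position: [0.6132, 0.045, 0.1194]
tool_rot: [[-0.201, -0.001, -0.98], [0.98, 0.0, -0.201], [0.0, -1.0, 0.001]]
ft_force: [0.0, 0.5, -0.2]
grip_width: -0.0
```

carry_out(plan=[[[0,0.001,0],[0,0,0],0],[[0,0,0],[0,0,0],0]])

```text
time_s: 10.52
position: [0.6139, 0.0451, 0.1192]
tool_rot: [[-0.201, 0.0, -0.98], [0.98, -0.0, -0.201], [-0.0, -1.0, -0.0]]
ft_force: [0.5, 0.4, 0.1]
grip_width: -0.0002
```

carry_out(plan=[[[0,0.0008,0],[0,0,0],0],[[0,0,0],[0,0,0],0]])

```text
time_s: 10.78
position: [0.6139, 0.0451, 0.1182]
tool_rot: [[-0.201, 0.0, -0.98], [0.98, -0.0, -0.201], [-0.0, -1.0, -0.0]]
ft_force: [0.0, 0.0, -0.1]
grip_width: -0.0001
```

carry_out(plan=[[[0,0.0005,0],[0,0,0],0],[[0,0,0],[0,0,0],0]])

```text
time_s: 11.02
position: [0.6139, 0.0451, 0.1178]
tool_rot: [[-0.201, 0.0, -0.98], [0.98, -0.0, -0.201], [-0.0, -1.0, -0.0]]
ft_force: [-0.6, 0.5, 3.3]
grip_width: 0.0002
```

```bash
python3 plan.py .533 .1645 .225 93.5 4 .05
```

```text
t 11.025 [0.6139 0.0451 0.1178] psi 101.61 tilt [ 3.e-04 -1.e-04 -1.e+00] [-0.58  0.48  3.27] 0.00018232716668112222
[[[0.0333, -0.0268, 0.0138], [0, 2.03, 0], 0.05], [[0.0328, -0.0268, 0.015], [0, 2.03, 0], 0.05], [[0.0322, -0.0268, 0.0161], [0, 2.02, 0], 0.05], [[0.0317, -0.0268, 0.0173], [0, 2.03, 0], 0.05]]
end [0.53299099 0.16448944 0.22503957] 93.49858756131358
```

carry_out(plan=[[[0,-0.054,0],[0,0,0],0],[[0,-0.053,0],[0,0,0],0.05],[[0.0435,0,0.0193],[0,2.7,0],0.05],[[0.0427,0,0.0212],[0,2.7,0],0.05],[[0.0416,0,0.0232],[0,2.7,0],0.05],[[0,0,0],[0,0,0],0.05],[[0,0,0],[0,0,0],0.05]])

```text
time_s: 11.9
position: [0.5316, 0.1612, 0.2246]
tool_rot: [[-0.062, 0.0, -0.998], [0.998, -0.0, -0.062], [-0.0, -1.0, -0.0]]
ft_force: [-0.6, -0.6, -0.3]
grip_width: 0.0501
```

```bash
python3 plan.py .533 .1645 .18 93.5 3 .05;python3 - <<'E'
from h import *
p=env.get_image('scene'); cv2.imwrite('pics/g.png',cv2.resize(p['image'][60:320,200:440,::-1],None,fx=2.3,fy=2.3))
E
```

```text
t 11.9 [0.5316 0.1612 0.2246] psi 93.53 tilt [ 3.e-04 -3.e-04 -1.e+00] [-0.64 -0.58 -0.33] 0.050053296002432746
[[[0.0011, 0.0149, -0.0005], [0, 0.01, 0], 0.05], [[0.0011, 0.0148, -0.0006], [0, 0.01, 0], 0.05], [[0.001, 0.0149, -0.0005], [0, 0.01, 0], 0.05]]
end [0.53295218 0.16449531 0.17997678] 93.50090834123976
```

View pics/g.png

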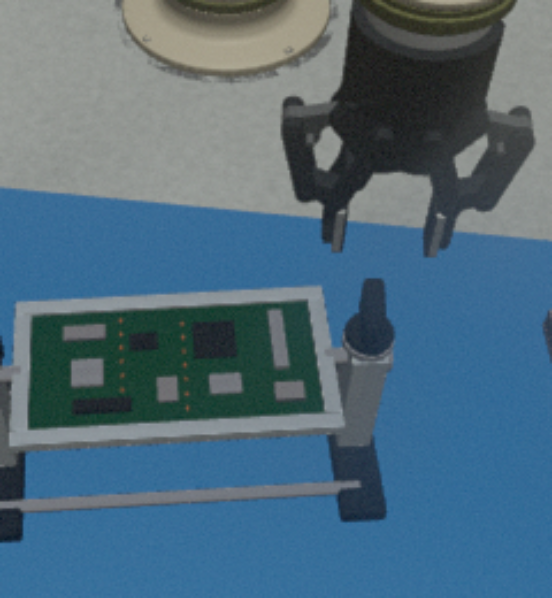

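carry_out(plan=[[[0.001,0.02,-0.0005],[0,0,0],0.05],[[0.001,0.02,-0.0005],[0,0,0],0.05],[[0.001,0.015,-0.0005],[0,0,0],0.05],[[0,0.01,0],[0,0,0],0.05],[[0,0.008,0],[0,0,0],0.05],[[0,0,0],[0,0,0],0.05]])

```text
time_s: 12.7
position: [0.5324, 0.1646, 0.1513]
tool_rot: [[-0.061, -0.001, -0.998], [0.998, -0.0, -0.061], [-0.0, -1.0, 0.001]]
ft_force: [0.8, 0.4, -0.3]
grip_width: 0.0501
```

```bash
python3 plan.py .533 .1645 .148 93.5 1 .05;python3 - <<'E'
from h import *
p=env.get_image('scene'); cv2.imwrite('pics/g2.png',cv2.resize(p['image'][120:270,290:440,::-1],None,fx=4,fy=4))
E
```

```text
t 12.7 [0.5324 0.1646 0.1513] psi 93.5 tilt [-6.e-04 -1.e-04 -1.e+00] [ 0.85  0.36 -0.29] 0.050094391732863786
[[[-0.0001, 0.0033, -0.0006], [0, 0.0, 0], 0.05]]
end [0.53299734 0.16452563 0.14803546] 93.50258741230668
```

View pics/g2.png

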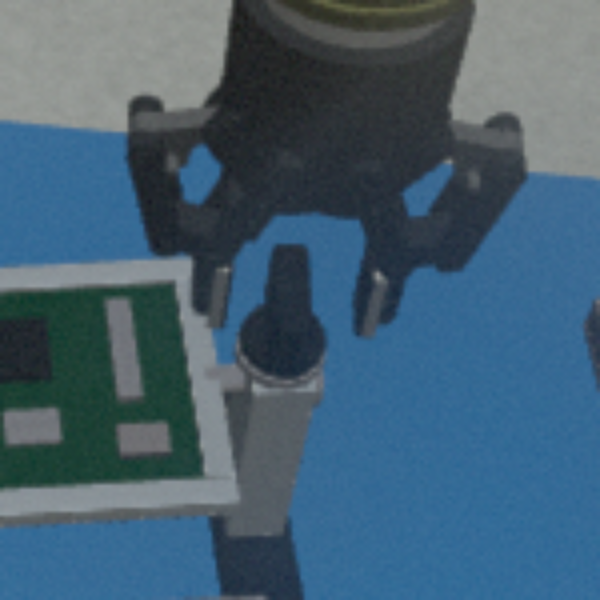

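carry_out(plan=[[[0,0.003,-0.0005],[0,0,0],0.03],[[0,0,0],[0,0,0],0.02],[[0,0,0],[0,0,0],0.01],[[0,0,0],[0,0,0],0.008],[[0,0,0],[0,0,0],0.008]], force=25)

```text
time_s: 13.38
position: [0.533, 0.1643, 0.1489]
tool_rot: [[-0.061, 0.0, -0.998], [0.998, -0.001, -0.061], [-0.001, -1.0, -0.0]]
ft_force: [-1.8, -5.3, 3.3]
grip_width: 0.0134
```

carry_out(plan=[[[-0.001,0,0],[0,4,0],0.008],[[0,0,0],[0,8,0],0.008],[[0,0,0],[0,8,0],0.008],[[0,0,0],[0,8,0],0.008],[[0,0,0],[0,0,0],0.008]])

```text
time_s: 14.0
position: [0.5329, 0.1636, 0.1489]
tool_rot: [[0.414, -0.0, -0.91], [0.91, -0.0, 0.414], [-0.0, -1.0, -0.0]]
ft_force: [-3.0, -2.7, 4.9]
grip_width: 0.0135
```

```bash
cat > st.py <<'E'
from h import *
s=env.observe();R=s['tool_rot'];print(s['time_s'],s['position'].round(4),'psi',np.degrees(np.arctan2(R[1,0],R[0,0])).round(2),s['ft_force'].round(1),s['wrist_torque'].round(3),s['grip_width'].round(4),s['q'].round(1))
E
python3 st.py
```

```text
Traceback (most recent call last):
  File "st.py", line 2, in <module>
    s=env.observe();R=s['tool_rot'];print(s['time_s'],s['position'].round(4),'psi',np.degrees(np.arctan2(R[1,0],R[0,0])).round(2),s['ft_force'].round(1),s['wrist_torque'].round(3),s['grip_width'].round(4),s['q'].round(1))
                                                                                                                                                                                    ^^^^^^^^^^^^^^^^^^^^^
AttributeError: 'float' object has no attribute 'round'
```

carry_out(plan=[[[0,0,0],[0,8,0],0.008],[[0,0,0],[0,8,0],0.008],[[0,0,0],[0,8,0],0.008],[[0,0,0],[0,6,0],0.008],[[0,0,0],[0,0,0],0.008]])

```text
time_s: 14.62
position: [0.5325, 0.1631, 0.1488]
tool_rot: [[0.813, -0.001, -0.583], [0.583, -0.001, 0.813], [-0.002, -1.0, -0.0]]
ft_force: [-4.1, -6.8, 6.7]
grip_width: 0.0129
```

```bash
sed -i "s/s\['grip_width'\].round(4)/s['grip_width']/" st.py; python3 st.py
```

```text
14.625 [0.5325 0.1631 0.1488] psi 35.63 [-4.1 -6.8  6.7] [-1.086  0.768 -0.087] 0.012883137865777007 [  4.9  26.7  80.8  -0.1  72.6 -30.7]
```

carry_out(plan=[[[0,0,0],[0,4,0],0.008],[[0,0,0],[0,3,0],0.008],[[0,0,0],[0,0,0],0.008]])

```text
time_s: 15.0
position: [0.5324, 0.163, 0.1488]
tool_rot: [[0.877, -0.001, -0.48], [0.48, -0.002, 0.877], [-0.002, -1.0, -0.001]]
ft_force: [-4.9, -7.5, 6.9]
grip_width: 0.0133
```

```bash
python3 st.py
```

```text
15.0 [0.5324 0.163  0.1488] psi 28.66 [-4.9 -7.5  6.9] [-1.249  0.876 -0.072] 0.013319203448344677 [  4.9  26.7  80.8  -0.1  72.6 -23.8]
```

carry_out(plan=[[[0,0,0],[0,3,0],0.008],[[0,0,0],[0,0,0],0.008]])

```text
time_s: 15.25
position: [0.5323, 0.163, 0.1489]
tool_rot: [[0.901, -0.001, -0.434], [0.434, -0.002, 0.901], [-0.002, -1.0, -0.001]]
ft_force: [-5.0, -6.9, 6.3]
grip_width: 0.0135
```

```bash
python3 st.py
```

```text
15.25 [0.5323 0.163  0.1489] psi 25.74 [-5.  -6.9  6.3] [-1.216  0.888  0.685] 0.013535354712449174 [  4.9  26.7  80.8  -0.1  72.6 -20.8]
```

carry_out(plan=[[[0,0,0],[0,2,0],0.008],[[0,0,0],[0,0,0],0.008]])

```text
time_s: 15.5
position: [0.5324, 0.163, 0.1489]
tool_rot: [[0.915, -0.001, -0.404], [0.404, -0.002, 0.915], [-0.002, -1.0, -0.002]]
ft_force: [-4.7, -8.2, 6.3]
grip_width: 0.0135
```

```bash
python3 st.py
```

```text
15.5 [0.5324 0.163  0.1489] psi 23.83 [-4.7 -8.2  6.3] [-1.289  0.853  1.3  ] 0.01345575275091958 [  4.9  26.7  80.8  -0.1  72.6 -18.9]
```

carry_out(plan=[[[0,0,0],[0,0,0],0.05],[[0,0,0],[0,0,0],0.05],[[0,0,0],[0,0,0],0.05],[[0,0,0],[0,0,0],0.05],[[0,-0.03,0],[0,0,0],0.05],[[0,-0.05,0],[0,0,0],0.05],[[0,-0.05,0],[0,0,0],0.05]])

```text
time_s: 16.38
position: [0.5328, 0.1638, 0.28]
tool_rot: [[0.917, -0.0, -0.399], [0.399, 0.0, 0.917], [-0.0, -1.0, 0.0]]
ft_force: [1.4, 1.5, -0.1]
grip_width: 0.05
```

```bash
python3 st.py; python3 plan.py .3 .35 .28 24 5 .05
```

```text
16.375 [0.5328 0.1638 0.28  ] psi 23.53 [ 1.4  1.5 -0.1] [0.049 0.002 0.032] 0.049998820263302816 [  4.9  20.9  67.7   0.   91.4 -18.6]
t 16.375 [0.5328 0.1638 0.28  ] psi 23.53 tilt [-4.e-04  1.e-04 -1.e+00] [ 1.43  1.54 -0.11] 0.049998820263302816
[[[-0.0278, 0.0, 0.0527], [0, -0.09, 0], 0.05], [[-0.0277, 0.0, 0.0528], [0, -0.1, 0], 0.05], [[-0.0277, 0.0, 0.0528], [0, -0.09, 0], 0.05], [[-0.0276, 0.0, 0.0529], [0, -0.1, 0], 0.05], [[-0.0274, 0.0, 0.0529], [0, -0.09, 0], 0.05]]
end [0.30004122 0.34997332 0.28004561] 23.997168967914643
```

carry_out(plan=[[[-0.0275,0,0.0525],[0,0,0],0.05],[[-0.0275,0,0.0525],[0,0,0],0.05],[[-0.0275,0,0.0525],[0,0,0],0.05],[[-0.0275,0,0.0525],[0,0,0],0.05],[[-0.0275,0,0.0525],[0,0,0],0.05],[[0,0,0],[0,0,0],0.05],[[0,0,0],[0,0,0],0.05]])

```text
time_s: 17.25
position: [0.3025, 0.3495, 0.2787]
tool_rot: [[0.917, 0.0, -0.399], [0.399, -0.0, 0.917], [0.0, -1.0, -0.0]]
ft_force: [0.3, -0.8, 0.7]
grip_width: 0.0502
```

```bash
python3 look.py z
```

```text
17.25 [0.3025 0.3495 0.2787] [ 0.33 -0.83  0.66]
```

View pics/z_scene.png

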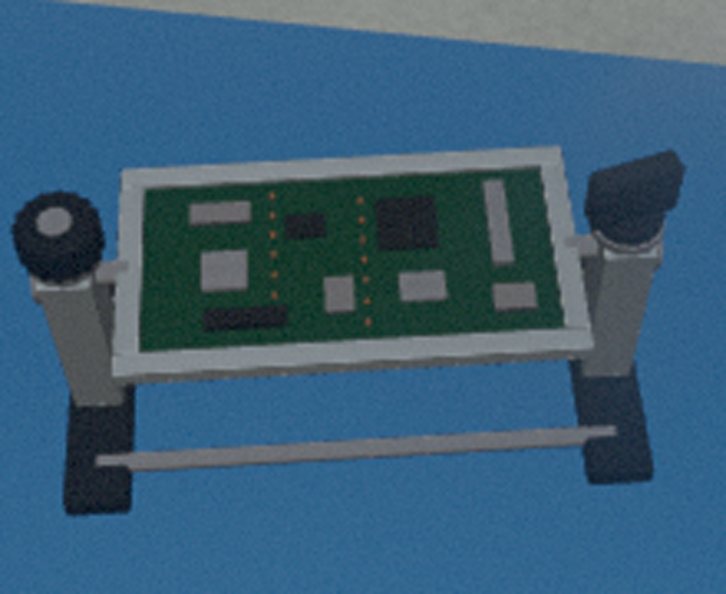

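View pics/z_top.png

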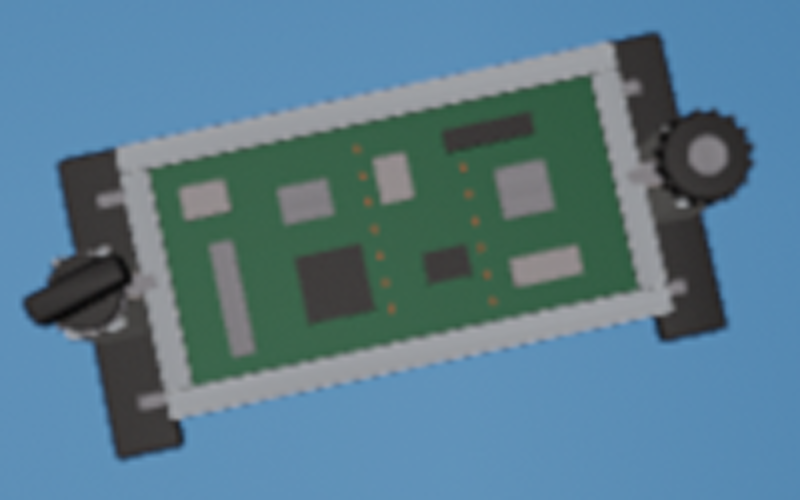

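Run:
```python
import fit; from fit import *
S=lambda x,y:(x/3.3+170-.35,y/3.3+140-.35); T=fit.T
q=[((122,170),(174,417)),((559,147),None),((113,363),None)]
pts={'-x-y':((122,170),(672,311)),'-x+y':((559,147),(173,418)),'+x-y':((113,363),(614,42)),'+x+y':((592,335),(118,149))}
for k,(a,b) in pts.items(): print(k,tri(ps,[S(*a),T(*b)]).round(4))
```

```text
-x-y [ 0.5233 -0.0893  0.1165]
-x+y [0.4783 0.1287 0.1164]
+x-y [ 0.6406 -0.0644  0.1245]
+x+y [0.5953 0.152  0.1244]
```

Run:
```python
from h import *
ps=env.get_image('scene'),env.get_image('top')
cv2.imwrite('pics/y1.png',cv2.resize(ps[0]['image'][180:270,425:545,::-1],None,fx=5,fy=5,interpolation=cv2.INTER_CUBIC))
cv2.imwrite('pics/y2.png',cv2.resize(ps[1]['image'][240:335,50:155,::-1],None,fx=5,fy=5,interpolation=cv2.INTER_CUBIC))
cv2.imwrite('pics/y3.png',cv2.resize(ps[0]['image'][235:262,195:260,::-1],None,fx=12,fy=12,interpolation=cv2.INTER_CUBIC))
```

```text
(no output)
```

View pics/y1.png

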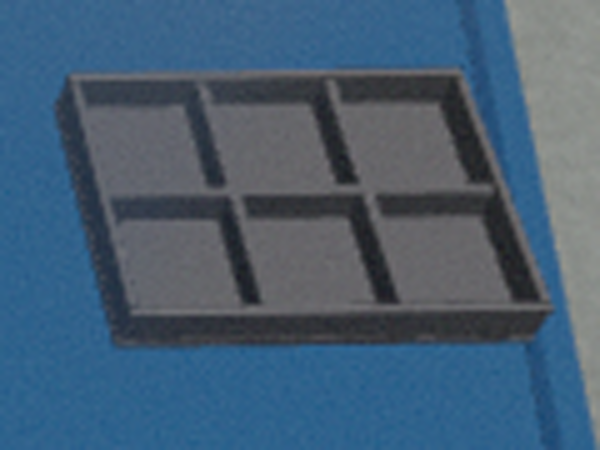

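View pics/y2.png

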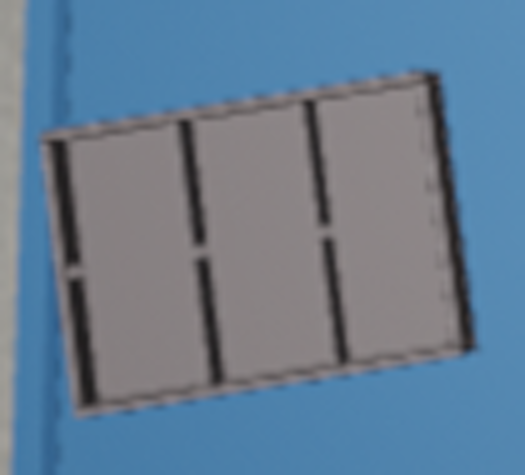

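View pics/y3.png

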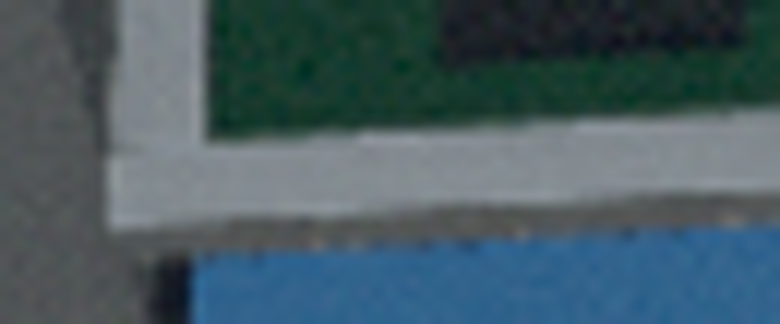

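Run:
```python
from h import *
ps=env.get_image('scene'),env.get_image('top')
im=ps[0]['image'][:,:,::-1]
def z(c,r,im=im): return cv2.resize(im[r-12:r+13,c-16:c+17],None,fx=12,fy=12,interpolation=cv2.INTER_NEAREST)
cv2.imwrite('pics/x1.png',np.vstack([np.hstack([z(207,192),z(339,185)]),np.hstack([z(204,252),z(349,243)])]))
im=ps[1]['image'][:,:,::-1]
cv2.imwrite('pics/x2.png',np.vstack([np.hstack([z(225,202,im),z(348,176,im)]),np.hstack([z(238,269,im),z(363,242,im)])]))
```

```text
(no output)
```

View pics/x1.png

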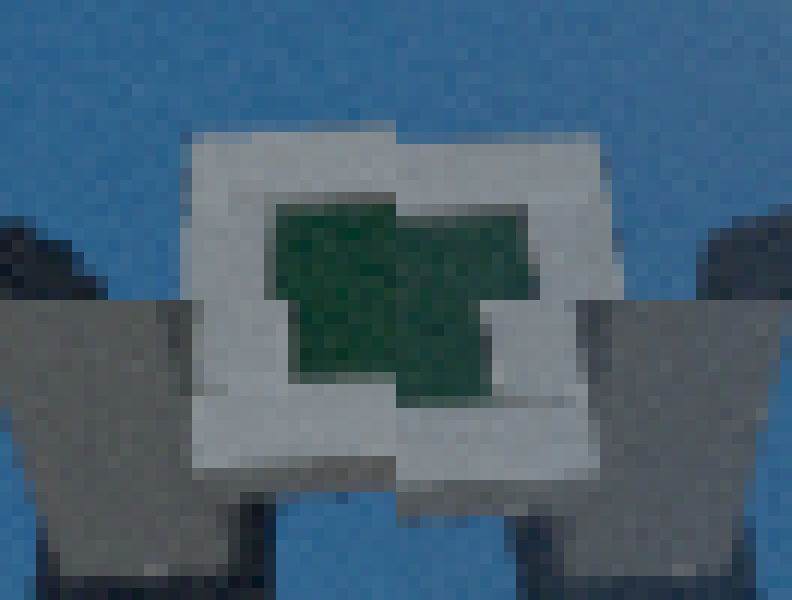

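View pics/x2.png

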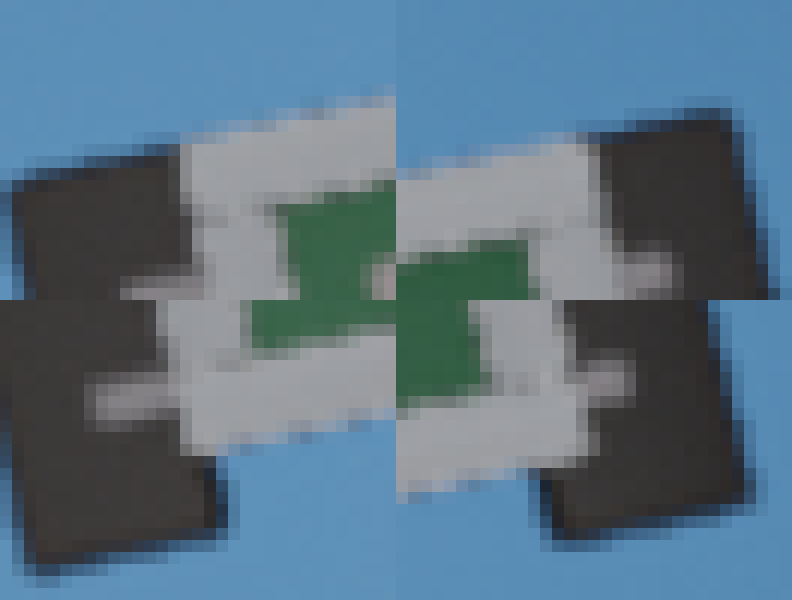

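Run:
```python
from h import *
ps=env.get_image('scene'),env.get_image('top')
P={'-x-y':((206.3,190.7),(362.8,243.5)),'-x+y':((339.5,183.7),(236.7,269.4)),'+x-y':((203.5,253.5),(347.8,174.9)),'+x+y':((349.5,245.5),(223.7,201.6))}
for k,(a,b) in P.items(): print(k,tri(ps,[a,b]).round(4))
# tray rim
t=[((70,75),(437,73)),((462,72),(45,135)),((550,312),(80,412)),((130,312),(470,350))]
t=[((70,75),(470,350)),((462,72),(80,412)),((550,312),(45,135)),((130,312),(437,73))]
for a,b in t: print(tri(ps,[(425-.4+a[0]/5,180-.4+a[1]/5),(50-.4+b[0]/5,240-.4+b[1]/5)]).round(4))
```

```text
-x-y [ 0.5214 -0.0901  0.1154]
-x+y [0.478  0.13   0.1175]
+x-y [ 0.6425 -0.0653  0.1162]
+x+y [0.5969 0.1538 0.1149]
[0.4014 0.3185 0.0243]
[0.3791 0.4664 0.0234]
[0.484  0.4835 0.0205]
[0.5068 0.3338 0.0237]
```

```bash
python3 -c "
from rig import env; print(env.close_job())"
```

```text
the job is handed in; nothing more can be done
None
```

The board is level and the frame is locked. I handed the job in at about 17 s of robot time, with the arm clear of everything.

- **Levelling:** I pressed the raised robot-side bar down with shut fingers while the lock was loose. I then touched both long bars at matching distances from the axis to compare heights. Both made contact at about 118 mm, which puts the tilt at well under half a degree.
- **Locking:** I gripped the bar knob on the +y post and turned it about 68° clockwise. The wrist torque rose from about 0 to 1.3 N m at the stop. The hand angle there corresponded to about 1.3 rad, where the lock should end.
- **Final check:** After I let go, the bar corners measured from the two pictures averaged 116.5 mm on the robot side and 115.6 mm on the far side. That is level to within about 0.5°. The pictures show the lock bar turned and the cradle where I left it. I never touched the round knob.

**One disagreement:** two rough camera fits partway through suggested a tilt of 4 to 5°. I had misread the bar's front edge by about 4 pixels. Re-reading the corners at pixel level agreed with the touch measurement.

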